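# Set out the science table on its outline cards

## Robot

A 6-joint arm with a two-finger parallel gripper is mounted at the origin on the work surface. World frame = base frame: x ahead of the robot, y to its left, z up, the work surface at z = 0. Lengths are in m, angles in rad, forces in N, time in s.
With the tool pointing down it reaches from about 0.4 to 0.825 m from the base axis. Payload 7 kg.
Tool frame: the origin (TCP) lies at the very end of the fingers, on their centre line; the grasp point (between the pads) lies 19 mm behind it; x points along the fingers, y is the direction in which the jaws open and shut, and the axes are right-handed (so a half turn about x gives the same grasp; the last joint's range is limited). The gripper opens to 88 mm and grips with 3 to 60 N. Pads are 19 mm wide; open, the fingers measure 130 mm over their backs; the gripper's body (78 mm by 193 mm) begins 47 mm behind the grasp point.
Start: joints at [1.635, 0.359, 0.012, 0, -1.224, -0.288], TCP at [0.15, 0.658, 0.227] pointing down, gripper open.
Joint ranges: [-3.07, 3.07], [-1.43, 2.12], [-1.02, 1.25], [-3.03, 1.67], [-3.05, -0], [-3.03, 3.03]. Speed limits (rad/s): [2.39, 2.39, 3.01, 3.14, 3.14, 3.14].

## Interface

Orientations are given as [roll, pitch, yaw] about the fixed x, y, z axes, in that order (R = Rz(yaw) Ry(pitch) Rx(roll)).
In Python, from station import arm, cams gives the robot as it stands. The module is installed in compiled form; this text tells all that it offers.
- The arm moves only by the tool carry_out, never from a script. Its argument "deltas" is a list of rows, each a list of 6 numbers: the shift along the tool's x, y, z in units of 0.04 m (1.0 is 0.04 m), then the turn, a rotation vector about the tool's x, y, z in units of 4 degrees (1.0 is 4 degrees). In form: [[tx, ty, tz, ax, ay, az], ...]. A call has 1 to 5 rows; each row shifts and turns the pose as measured when the row begins, along the tool's axes as they then stand; what a row does not reach is not made up. A row lasts 1/10 s, in which the tool goes at most 50 mm and 8.59 degrees, less where a joint would pass 70% of its speed; a pose out of reach is approached as far as the arm can. A call with a number of a shift or a turn outside -1 to 1 is refused whole. A call with a gripper value outside its range is refused whole. "hand" is the closure, from 0 (fully open) to 1 (shut), set as the call begins (left out, the last holds). The fingers move at their own pace and stop on an object; "newtons" is the grip in N (left out, the last holds). Time passes only in rows, so rows that do not move let the fingers close. It gives the time, the measured TCP pose, the force and the opening at its end, in the units of the state.
- arm.get_state(): the state, without advancing time (a new reading comes with each control period).
- cams.grab_frame(name): name is "side" or "top" or "wrist"; returns a dict with "pixels" (480x640x3 uint8, red, green, blue), "fx", "fy", "cx", "cy" (pixels), "k1" (the pictures are not rectified: a ray, as slopes to the right and down, at radius r is drawn at 1 + k1 r^2 times it, then the intrinsics apply), "T" (4x4, takes a point from camera to world coordinates); the wrist camera has in their place "hand_eye" (4x4, takes a point from camera to tool coordinates, whose origin is the TCP and whose axes are the tool frame's). Camera axes: x right, y up, looking along -z (the intrinsics and any distortion apply to the point x, -y, -z); pixel columns grow to the right and rows downward; lengths in m; the calibration is good to about 2 mm. A picture is of the moment at which its call begins: read the wrist's pose just before it. There is no depth.
- arm.job_done(): hands the job in, once; it reports no verdict.
The state is a dict: "t": time; "q": joint angles; "qd": joint speeds; "joint_efforts": joint torques, N m; "eef_pos": TCP position; "ee_rot": TCP orientation; "force": force on the tool from outside, world axes, zero at the start; "moment": the same for the moment, N m; "width": finger opening in m.
Only numpy, scipy, OpenCV 4.12 (cv2) and the standard library are available. Lean on these libraries where they do the work, as an engineer would, in place of code of your own. Each camera call takes 0.05 s, during which the arm holds its last target.

## Task

Set the science table for the next group: stand the brown dropper bottle, the blue-banded beaker and the red-lidded jar upright, each centred on the card printed with its own outline, and lay the green scoop on its green outline, bowl on the printed bowl and handle along the printed handle. Set things down rather than dropping or knocking them over, and leave the glass bottle and the jug where they stand.

Things in the scene. Friction and masses are not known exactly. Their poses are not given: they have to be found in the camera images.
- dropper_mid (a point): small brown glass dropper bottle with a white label and black cap and bulb, loose, standing upright; 30 mm diameter up to 42 mm, cap 20 mm diameter from 48 to 60 mm, total height 68 mm. Point on its axis half-way up, 34 mm above its underside; z up
- beaker_mid (a point): open off-white plastic beaker with a broad blue band, loose, standing upright; 54 mm outer diameter, 66 mm high, wall 3 mm. Point on its axis half-way up, 33 mm above its underside; z up
- jar_mid (a point): closed white plastic jar with a red lid, loose, standing upright; 48 mm diameter up to 44 mm, lid 50 mm diameter from 44 mm to the top at 60 mm. Point on its axis half-way up, 30 mm above its underside; z up
- scoop_mid (a point): green plastic measuring scoop lying flat, mouth up, loose, 103 mm long: a straight handle 10 mm wide and 11 mm high, from 51 mm behind (-x) to 20 mm ahead (+x) of this point, then a round bowl of 34 mm rim diameter and 20 mm height centred 35 mm ahead (+x). Point in the handle at mid-length of the whole scoop, 5.5 mm above its underside; x runs along the handle to the bowl, z up
- dropper_spot (a point): white laminated card fixed flat to the table, 110 x 100 x 3 mm, printed with a 30 mm brown disc with a black dot. Point at the card's (and the disc's) centre, on its upper face (3 mm above the table); z up. The dropper bottle's place
- beaker_spot (a point): white laminated card fixed flat to the table, 110 x 100 x 3 mm, printed with a blue ring of 54 mm outer and 40 mm inner diameter. Point at the card's (and the ring's) centre, on its upper face (3 mm above the table); z up. The beaker's place
- jar_spot (a point): white laminated card fixed flat to the table, 110 x 100 x 3 mm, printed with a solid red disc of 50 mm diameter. Point at the card's (and the disc's) centre, on its upper face (3 mm above the table); z up. The jar's place
- scoop_spot (a point): white laminated card fixed flat to the table, 110 x 100 x 3 mm, printed with the green full-size silhouette of the scoop. Point at the centre of the printed bowl, on the card's upper face (3 mm above the table), 35 mm to +x of the card's centre; x runs along the printed handle towards and past the printed bowl, z up. The printed handle runs from the bowl to -x, so the scoop's mid-length point belongs 35 mm to -x of this point, with both x axes alike
- glass_bottle: bystander: tall capped green glass bottle, 68 mm diameter, 170 mm high, at the right-hand (-y) side, loose. Origin at the centre of its underside
- jug: bystander: open cream-coloured plastic jug with a handle, 100 mm diameter, 110 mm high, at the left-hand (+y) side, loose. Origin at the centre of its underside

How it is judged:
At the end, for the whole second after the job is handed in: Dropper bottle, beaker and jar each upright (0.12 rad), axis within 12 mm of their own outline's centre; scoop flat, mid-point within 12 mm of its outline's along each card axis, x axes within 0.3 rad, bowl on printed bowl; all at card height (5 mm), still, released (horizontal distance between dropper_mid and dropper_spot below 0.012 m and z of dropper_mid in the frame of dropper_spot between 0.029 and 0.039 m and angle between each of dropper_mid, beaker_mid, jar_mid, scoop_mid's own z axis and vertical below 0.12 rad and linear speed of each of dropper, beaker, jar, scoop below 0.02 m/s and angular speed of each of dropper, beaker, jar, scoop below 0.3 rad/s and horizontal distance between beaker_mid and beaker_spot below 0.012 m and z of beaker_mid in the frame of beaker_spot between 0.028 and 0.038 m and horizontal distance between jar_mid and jar_spot below 0.012 m and z of jar_mid in the frame of jar_spot between 0.025 and 0.035 m and x of scoop_mid in the frame of scoop_spot between -0.047 and -0.023 m and y of scoop_mid in the frame of scoop_spot between -0.012 and 0.012 m and angle between the x axis of scoop_mid and the x axis of scoop_spot, either way round below 0.3 rad and x of scoop_spot in the frame of scoop_mid above 0 m and z of scoop_mid in the frame of scoop_spot between 0.0005 and 0.0105 m); the robot touches nothing.
It fails at once if the glass bottle was shifted by more than 20 mm or tipped (distance of glass_bottle from where it was at the start of the episode above 0.02 m or angle between glass_bottle's own z axis and vertical above 0.3 rad).
It fails at once if the jug was shifted by more than 20 mm or tipped (distance of jug from where it was at the start of the episode above 0.02 m or angle between jug's own z axis and vertical above 0.3 rad).
It fails at once if a thing was knocked over (angle between any of dropper_mid, beaker_mid, jar_mid, scoop_mid's own z axis and vertical above 1.1 rad).
It fails at once if a thing was dropped or thrown (faster than 0.7 m/s out of the fingers) ((linear speed of dropper above 0.7 m/s and contact force between the fingers and dropper below 0.05 N) or (linear speed of beaker above 0.7 m/s and contact force between the fingers and beaker below 0.05 N) or (linear speed of jar above 0.7 m/s and contact force between the fingers and jar below 0.05 N) or (linear speed of scoop above 0.7 m/s and contact force between the fingers and scoop below 0.05 N)).
It also fails if it takes over 102 s, if anything falls off the work surface, if the arm or the gripper's body presses on something with over 40 N, if the wrist force passes 120 N, or if a joint passes its speed limit or range.

## Working session

There is one attempt and no reset: what is moved stays moved. The work goes in short steps, Python scripts to look and compute and a tool call to move; the robot and the scene stay as the last step left them, time stands still between calls to the robot, and variables do not carry over. Pictures are saved under pics/ and viewed, and the job is handed in when it is done.

Besides the shell and the picture viewer there is one more tool, called as name(argument=value, ...) on one line, values as JSON. carry_out: Moves the arm, as the interface text tells. Shifts and turns lie within -1 to 1; 1 stands for 0.04 m of shift or 4 degrees of turn. Its arguments: {"type":"object","properties":{"deltas":{"type":"array","items":{"type":"array","items":{"type":"number","minimum":-1,"maximum":1}}},"hand":{"type":"number"},"newtons":{"type":"number"}},"required":["deltas"]}

```bash
mkdir -p pics
cat > h.py <<'E'
import numpy as np, cv2
from station import arm, cams
from scipy.spatial.transform import Rotation as R
def Ttool(s):
    T=np.eye(4);T[:3,:3]=R.from_euler('xyz',s['ee_rot']).as_matrix();T[:3,3]=s['eef_pos'];return T
def grab(n,save=None):
    s=arm.get_state();f=cams.grab_frame(n)
    if 'T' not in f or f.get('T') is None: f['T']=Ttool(s)@np.array(f['hand_eye'])
    f['T']=np.array(f['T'])
    if save: cv2.imwrite('pics/'+save,f['pixels'][:,:,::-1])
    return f
def ray(f,u,v):
    K=np.array([[f['fx'],0,f['cx']],[0,f['fy'],f['cy']],[0,0,1.]])
    p=cv2.undistortPoints(np.array([[[u,v]]],float),K,np.array([f['k1'],0,0,0,0.]))[0,0]
    # k1 model same as OpenCV
    d=f['T'][:3,:3]@np.array([p[0],-p[1],-1]);return f['T'][:3,3],d
def hit(f,u,v,z):
    o,d=ray(f,u,v);return o+d*(z-o[2])/d[2]
def proj(f,P):
    c=np.linalg.inv(f['T'])@np.r_[P,1];x,y=c[0]/-c[2],-c[1]/-c[2];k=1+f['k1']*(x*x+y*y)
    return f['fx']*x*k+f['cx'],f['fy']*y*k+f['cy']
E
python3 - <<'E'
from h import *
s=arm.get_state();print({k:np.round(v,3) for k,v in s.items()})
for n in('top','side','wrist'):
    f=grab(n,n+'0.png');print(n,f['fx'],f['cx'],f['cy'],f['k1'],np.round(f['T'],3).tolist())
E
```

```text
{'t': np.float64(0.0), 'q': array([ 1.635,  0.359,  0.011, -0.   , -1.224, -0.288]), 'qd': array([ 0.   ,  0.001, -0.   , -0.001, -0.001, -0.001]), 'joint_efforts': array([-0.0000e+00, -5.8271e+01,  2.9306e+01,  6.9970e+00,  7.0000e-03,
       -0.0000e+00]), 'eef_pos': array([0.15 , 0.658, 0.226]), 'ee_rot': array([ 1.653,  1.569, -1.712]), 'force': array([-0.267,  0.394,  0.631]), 'moment': array([-0.03 ,  0.01 ,  0.006]), 'width': np.float64(0.088)}
top 471.13743112399465 323.55695918472657 233.2972851741847 -0.09989770814550882 [[-0.008, 0.991, -0.132, 0.379], [-1.0, -0.005, 0.022, 0.017], [0.021, 0.132, 0.991, 1.261], [0.0, 0.0, 0.0, 1.0]]
side 547.7099451076234 319.8770040346319 235.50973886795842 -0.11767900421566885 [[0.884, 0.333, -0.328, 0.13], [-0.467, 0.631, -0.619, -0.766], [0.001, 0.701, 0.713, 0.958], [0.0, 0.0, 0.0, 1.0]]
wrist 424.1956519986565 323.1463430224325 240.9311502473362 -0.05112819691144278 [[-0.222, 0.942, 0.252, 0.219], [-0.975, -0.215, -0.056, 0.643], [0.002, -0.258, 0.966, 0.384], [0.0, 0.0, 0.0, 1.0]]
```

View pics/top0.png

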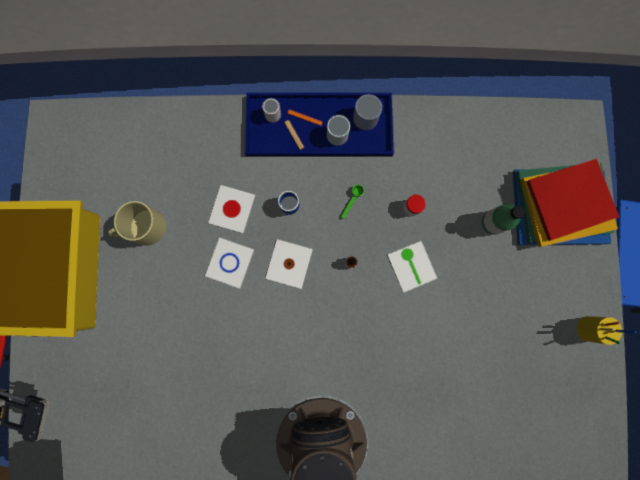

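View pics/side0.png

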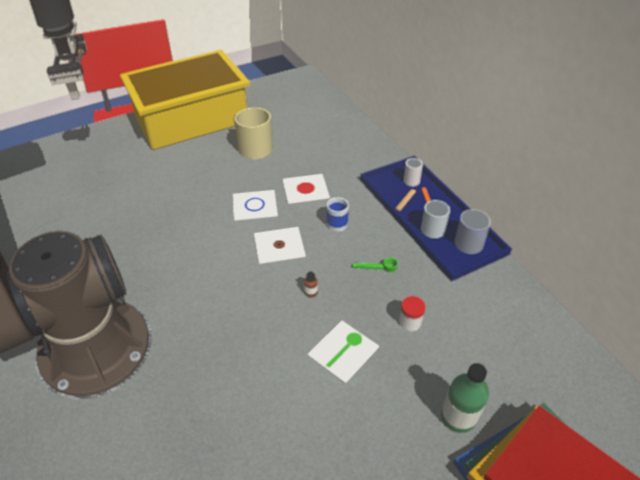

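View pics/wrist0.png

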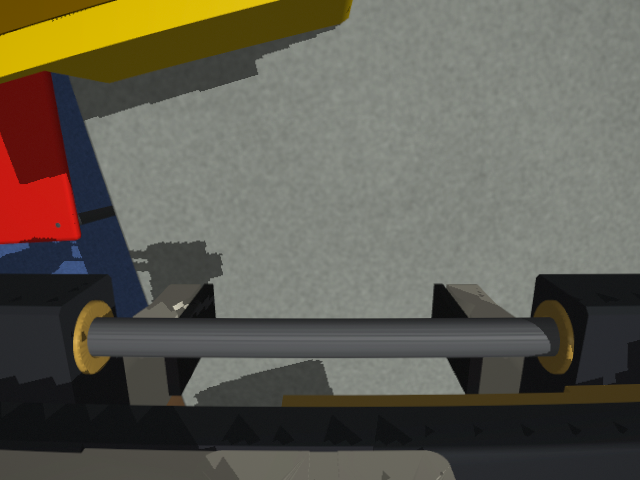

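Top view: the cards are at left (red disc at 232,208; ring at 229,262; brown disc at 289,263) and the green outline at 412,266. The beaker is at (288,202), scoop (352,200), jar (416,204), dropper (351,262), green bottle (505,217) and jug (138,223).

```bash
cat > m.py <<'E'
from h import *
def blob(f,box,fn,minA=8):
    x0,y0,x1,y1=box
    im=f['pixels'][y0:y1,x0:x1].astype(int);hsv=cv2.cvtColor(f['pixels'],cv2.COLOR_RGB2HSV)[y0:y1,x0:x1].astype(int)
    m=fn(im[...,0],im[...,1],im[...,2],hsv).astype(np.uint8)
    n,l,st,c=cv2.connectedComponentsWithStats(m)
    i=1+np.argmax(st[1:,4]);ys,xs=np.nonzero(l==i)
    return c[i]+[x0,y0],st[i],np.c_[xs+x0,ys+y0].astype(float)
red=lambda r,g,b,h:(r>110)&(g<70)&(b<70)
blue=lambda r,g,b,h:(b>90)&(b>r+40)
green=lambda r,g,b,h:(g>80)&(g>r+40)&(g>b+40)
dark=lambda r,g,b,h:(r+g+b<170)
brown=lambda r,g,b,h:(r>b+25)&(r<170)
white=lambda r,g,b,h:(r>190)&(g>190)&(b>190)
E
python3 - <<'E'
from m import *
t=grab('top');s=grab('side')
for n,f,b,fn,z in [('jarspot',t,(215,190,250,225),red,.003),('jarspot',s,(285,175,328,203),red,.003),
 ('beakspot',t,(210,245,245,280),blue,.003),('beakspot',s,(235,192,275,218),blue,.003),
 ('dropspot',t,(275,250,303,278),brown,.003),('dropspot',s,(262,232,298,256),brown,.003),
 ('scoopspot',t,(392,240,432,292),green,.003),('scoopspot',s,(315,325,375,378),green,.003),
 ('jarlid',t,(400,190,430,220),red,.06),('jarlid',s,(395,290,430,325),red,.052),
 ('scoop',t,(335,180,370,225),green,.012),('scoop',s,(345,250,405,280),green,.012),
 ('beaker',t,(274,185,303,220),blue,.033),('beaker',s,(320,195,355,235),blue,.033),
 ('drop',t,(338,250,362,275),brown,.03),('drop',t,(338,250,362,275),dark,.05),('drop',s,(300,268,322,285),dark,.058)]:
    c,st,p=blob(f,b,fn);print(n,np.round(c,1),st,np.round(hit(f,*c,z),4))
for nm,f,b,z in [('card',t,(392,240,440,292),.003)]:pass
for f,b in ((t,(335,180,370,225)),(s,(345,250,405,280)),(t,(392,240,432,292)),(s,(315,325,375,378))):
    c,st,p=blob(f,b,green);w=np.array([hit(f,*q,.003)[:2] for q in p]);v=np.linalg.svd(w-w.mean(0))[2][0];a=(w-w.mean(0))@v
    print(v,a.min(),a.max(),w.mean(0),np.degrees(np.arctan2(v[1],v[0])))
def crop(f,b,k,name):
    x0,y0,x1,y1=b;cv2.imwrite(name,cv2.resize(f['pixels'][y0:y1,x0:x1,::-1],None,fx=k,fy=k,interpolation=0))
crop(t,(200,170,450,300),3,'pics/tc.png');crop(s,(220,160,440,390),2.5,'pics/sc.png')
E
```

```text
jarspot [231.2 208.4] [  8  10  17  17 223] [0.6161 0.2395 0.003 ]
jarspot [305.4 187.6] [13  9 15  9 99] [0.6181 0.2392 0.003 ]
beakspot [228.8 262.5] [  9   8  20  20 141] [0.4693 0.2432 0.003 ]
beakspot [254.4 204.4] [10  5 20 15 98] [0.4712 0.2411 0.003 ]
dropspot [288.7 263.5] [  8   8  12  12 106] [0.4659 0.0829 0.003 ]
dropspot [278.8 244. ] [12  9 11  7 64] [0.4677 0.083  0.003 ]
scoopspot [410.  261.2] [  9   8  20  36 200] [ 0.4697 -0.2431  0.003 ]
scoopspot [346.4 346.2] [ 11   8  36  34 305] [ 0.468 -0.244  0.003]
jarlid [416.1 203.2] [  8   4  18  19 263] [ 0.6174 -0.2525  0.06  ]
jarlid [412.7 306.9] [  6   7  24  21 369] [ 0.6189 -0.2524  0.052 ]
scoop [352.1 199.1] [  6   4  23  35 188] [ 0.6386 -0.0887  0.012 ]
scoop [378.6 264.8] [  8   7  45  16 349] [ 0.6398 -0.0922  0.012 ]
beaker [280.4 199.6] [ 5 11  4  8 12] [0.6336 0.1037 0.033 ]
beaker [338.  220.6] [  9  18  19  15 217] [0.6174 0.0606 0.033 ]
drop [352.1 262.2] [ 9  6 11 12 52] [ 0.4663 -0.0845  0.03  ]
drop [346.7 262.7] [  0   7  19  12 174] [ 0.4637 -0.0688  0.05  ]
drop [309. 279.] [ 9 11  1  1  1] [ 0.4618 -0.0898  0.058 ]
[-0.88312054  0.46914616] -0.046446862316528156 0.05825939561738351 [ 0.64052726 -0.08950351] 152.02111380492383
[-0.91609875  0.40095271] -0.04474836576165244 0.06030062421553163 [ 0.6447743  -0.08577076] 156.36224934748006
[-0.92817971 -0.37213228] -0.03684610446024929 0.06309428748529233 [ 0.46976778 -0.2430606 ] -158.15281932950407
[-0.93346784 -0.3586611 ] -0.0401791093253012 0.061238074001175286 [ 0.46838897 -0.24382334] -158.98200756805156
```

View pics/tc.png

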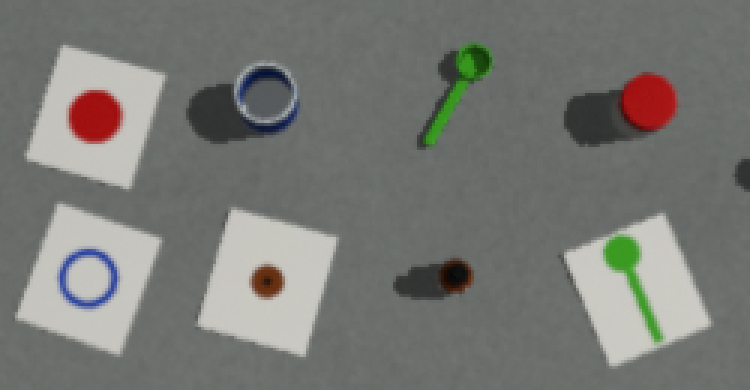

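View pics/sc.png

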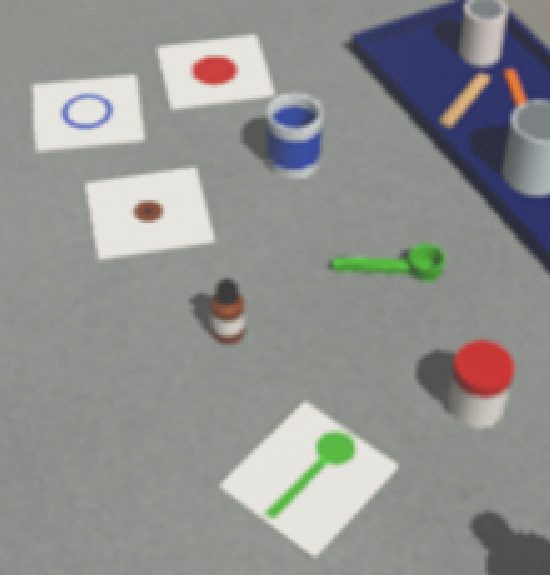

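Run:
```python
from m import *
t=grab('top');s=grab('side')
def tri(a,b):
    o1,d1=ray(t,*a);o2,d2=ray(s,*b);d1/=np.linalg.norm(d1);d2/=np.linalg.norm(d2)
    k=np.linalg.lstsq(np.c_[d1,-d2],o2-o1,rcond=None)[0];p,q=o1+k[0]*d1,o2+k[1]*d2;return np.round((p+q)/2,4),round(np.linalg.norm(p-q),4)
def P(f,x,y):return (200+x/3,170+y/3) if f=='t' else (220+x/2.5,160+y/2.5)
pr=lambda n,a,za,b,zb:print(n,np.round(hit(t,*a,za)[:2],4),np.round(hit(s,*b,zb)[:2],4),tri(a,b) if za==zb else '')
pr('beaker rim',P('t',266,96),.066,P('s',295,112),.066)
pr('drop bulb',P('t',457,273),.066,P('s',228,288),.066)
pr('scoop bowl',P('t',474,62),.02,P('s',426,257),.02)
pr('scoop end',P('t',428,143),.009,P('s',333,264),.009)
pr('print bowl',P('t',622,252),.003,P('s',335,448),.003)
pr('print end',P('t',659,340),.003,P('s',271,514),.003)
c=blob(t,(400,190,430,220),red)[0];d=blob(s,(395,290,430,325),red)[0]
pr('jar',c,.06,d,.052)
for f,b in ((t,(280,185,303,220)),):pass
pr('glass cap',(515,212),.17,(478,373),.17)
pr('jug',(140,213),.11,(253,117),.11)
st=arm.get_state();print(np.round(Ttool(st),3),st['t'])
```

```text
beaker rim [0.6203 0.0801] [0.6268 0.079 ] (array([0.6232, 0.0789, 0.0668]), np.float64(0.0064))
drop bulb [ 0.4668 -0.0821] [ 0.4678 -0.0886] (array([ 0.4688, -0.0832,  0.0594]), np.float64(0.0031))
scoop bowl [ 0.6601 -0.1043] [ 0.6627 -0.1055] (array([ 0.6615, -0.1049,  0.0195]), np.float64(0.0028))
scoop end [ 0.5882 -0.0625] [ 0.5882 -0.0648] (array([ 0.589 , -0.0628,  0.0065]), np.float64(0.0008))
print bowl [ 0.4893 -0.2365] [ 0.4905 -0.2364] (array([ 0.4897, -0.2366,  0.0036]), np.float64(0.0011))
print end [ 0.41   -0.2677] [ 0.4138 -0.2667] (array([ 0.4115, -0.2677,  0.0057]), np.float64(0.0032))
jar [ 0.6174 -0.2526] [ 0.619  -0.2524] 
glass cap [ 0.5741 -0.4699] [ 0.5735 -0.4833] (array([ 0.5789, -0.4775,  0.1559]), np.float64(0.0049))
jug [0.5859 0.4501] [0.5706 0.4643] (array([0.5752, 0.4493, 0.1189]), np.float64(0.0188))
[[-0.    -0.222 -0.975  0.15 ]
 [-0.    -0.975  0.222  0.658]
 [-1.     0.    -0.     0.226]
 [ 0.     0.     0.     1.   ]] 0.35
```

carry_out(deltas=[[0,0,-0.6,-0.8,0,0],[0,0,-0.8,-0.8,0,0],[0,0.3,-0.8,-0.8,0,0],[0,0.5,-0.8,-0.8,0,0],[0,0.7,-0.7,0,0,0]], hand=0, newtons=12)

```text
t: 0.85
eef_pos: [0.295, 0.5838, 0.2249]
ee_rot: [1.205, 1.57, -1.92]
force: [-0.8, 0.3, -0.3]
width: 0.0876
```

carry_out(deltas=[[0,0.9,-0.4,0,0,0],[0,0.9,-0.5,0,0,0],[0,0.9,-0.5,0,0,0],[0,0.9,-0.6,0,0,0],[0,0.9,-0.6,0,0,0]])

```text
t: 1.35
eef_pos: [0.406, 0.3988, 0.2245]
ee_rot: [1.647, 1.57, -1.478]
force: [1.0, 0.9, 0.1]
width: 0.0875
```

carry_out(deltas=[[0,0.9,-0.6,0,0,0],[0,0.9,-0.6,0,0,0],[0,0.9,-0.6,0,0,0],[0,0.9,-0.6,0,0,0],[0,0.9,-0.6,0,0,0]])

```text
t: 1.85
eef_pos: [0.5328, 0.2131, 0.2264]
ee_rot: [-2.668, 1.568, 0.493]
force: [0.9, -0.1, -0.9]
width: 0.0876
```

carry_out(deltas=[[0,0.9,-0.6,0,0,0],[0.3,0.9,-0.6,0,0,0],[0.4,0.9,-0.6,0,0,0],[0.5,0.6,-0.4,0,0,0],[0,0,0,0,0,0]])

```text
t: 2.35
eef_pos: [0.6291, 0.0728, 0.1782]
ee_rot: [-2.714, 1.564, 0.442]
force: [0.0, -0.2, -0.6]
width: 0.0878
```

Run:
```python
from m import *
w=grab('wrist','w1.png');s=arm.get_state();print(s['t'],np.round(s['eef_pos'],4),np.round(Ttool(s)[:3,:3],3))
print(proj(w,(.622,.079,.066)))
```

```text
2.4 [0.6292 0.0739 0.1797] [[ 0.007  0.015 -1.   ]
 [ 0.003 -1.    -0.015]
 [-1.    -0.003 -0.008]]
(np.float64(314.16389791871137), np.float64(249.5282638353471))
```

View pics/w1.png

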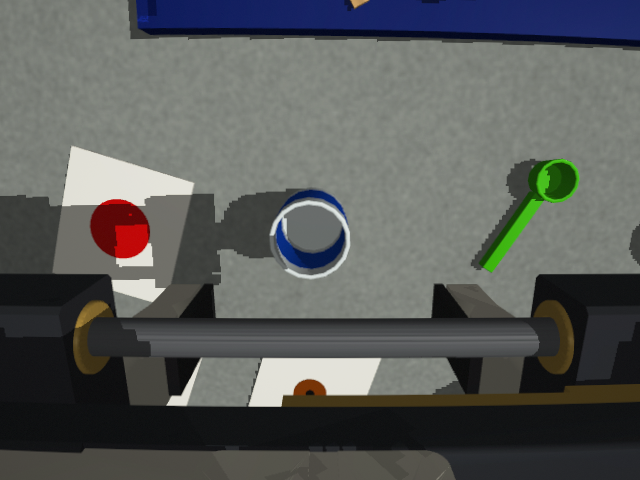

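The wrist view shows the beaker rim centred at about (310,239), the scoop bowl at (554,181) and its handle end at (485,267), and the red disc at (120,228).

Run:
```python
from m import *
w=grab('wrist')
print('beaker',hit(w,310.5,238.5,.066))
# refine rim: white pixels
c,st,p=blob(w,(262,185,360,285),lambda r,g,b,h:(r>170)&(g>170)&(b>170));print(st);e=cv2.fitEllipse(cv2.convexHull(p.astype(np.float32)));print(e,hit(w,*e[0],.066))
c,st,p=blob(w,(60,140,200,290),lambda r,g,b,h:(r>60)&(g<40)&(b<40));e=cv2.fitEllipse(cv2.convexHull(p.astype(np.float32)));print('jarspot',hit(w,*e[0],.003))
b=hit(w,555,181,.02);h=hit(w,487,269,.011);h2=hit(w,480,264,.006);print('scoop',b,h,h2,np.degrees(np.arctan2(*(b-h)[1::-1])))
```

```text
beaker [0.62947043 0.08269124 0.066     ]
[ 10  16  80  78 749]
((311.63580322265625, 239.36285400390625), (77.35707092285156, 79.82344818115234), 90.51741027832031) [0.62889111 0.08193282 0.066     ]
jarspot [0.61975016 0.23988749 0.003     ]
scoop [ 0.66578889 -0.10134732  0.02      ] [ 0.59199894 -0.06019235  0.011     ] [ 0.59463859 -0.05587133  0.006     ] -29.1497802508644
```

carry_out(deltas=[[0.3,-0.18,0.08,0,0,0],[0.9,0,0,0,0,0],[0.9,0,0,0,0,0],[0.9,0,0,0,0,0],[0.6,0,0,0,0,0]])

```text
t: 2.95
eef_pos: [0.63, 0.0925, 0.0401]
ee_rot: [-2.756, 1.543, 0.409]
force: [-0.5, -0.4, -0.1]
width: 0.0874
```

```bash
cat > go.py <<'E'
import sys
from h import *
s=arm.get_state();T=Ttool(s)
tgt=[float(a) for a in sys.argv[1:4]];hd=float(sys.argv[4]) if len(sys.argv)>4 else -90.
# desired: x down, y_tool heading hd
a=np.radians(hd);x=np.array([0,0,-1.]);y=np.array([np.cos(a),np.sin(a),0]);Rd=np.c_[x,y,np.cross(x,y)]
d=T[:3,:3].T@(np.array(tgt)-T[:3,3])/.04;r=R.from_matrix(T[:3,:3].T@Rd).as_rotvec()*180/np.pi/4
print('t',s['t'],'pos',np.round(s['eef_pos'],4),'w',round(float(s['width']),4),'F',np.round(s['force'],1),'\ntotal',np.round(d,2),np.round(r,2))
E
python3 go.py .626 .081 .022
```

```text
t 2.95 pos [0.63   0.0925 0.0401] w 0.0874 F [-0.5 -0.4 -0.1] 
total [0.45 0.29 0.12] [ 0.34 -0.36  0.15]
```

carry_out(deltas=[[0.15,0.29,0.12,0.34,-0.36,0.15],[0.3,0,0,0,0,0],[0,0,0,0,0,0]])

```text
t: 3.25
eef_pos: [0.6223, 0.0833, 0.019]
ee_rot: [0.324, 1.565, -2.815]
force: [-0.6, 0.1, -0.2]
width: 0.0875
```

```bash
python3 go.py .626 .081 .022
```

```text
t 3.25 pos [0.6223 0.0833 0.019 ] w 0.0875 F [-0.6  0.1 -0.2] 
total [-0.08  0.06 -0.09] [ 0.03  0.08 -0.03]
```

Good enough; correct slightly and close.

carry_out(deltas=[[-0.05,0.05,-0.09,0,0,0],[0,0,0,0,0,0],[0,0,0,0,0,0],[0,0,0,0,0,0],[0,0,0,0,0,0]], hand=1, newtons=12)

```text
t: 3.75
eef_pos: [0.6292, 0.0825, 0.0259]
ee_rot: [-2.69, 1.569, 0.455]
force: [-0.0, -0.8, 0.3]
width: 0.0528
```

carry_out(deltas=[[0,0,0,0,0,0],[-0.3,0,0,0,0,0],[-0.6,0,0,0,0,0],[-0.7,0,0,0,0,0],[-0.6,0,0,0,0,0]])

```text
t: 4.25
eef_pos: [0.6263, 0.0812, 0.1148]
ee_rot: [0.338, 1.565, -2.802]
force: [1.5, 0.9, -0.7]
width: 0.0532
```

```bash
python3 go.py .470 .242 .11;python3 - <<'E'
from m import *
w=grab('wrist','w2.png')
E
```

```text
t 4.25 pos [0.6263 0.0812 0.1148] w 0.0532 F [ 1.5  0.9 -0.7] 
total [ 0.13 -4.03  3.9 ] [ 0.03  0.08 -0.03]
```

View pics/w2.png

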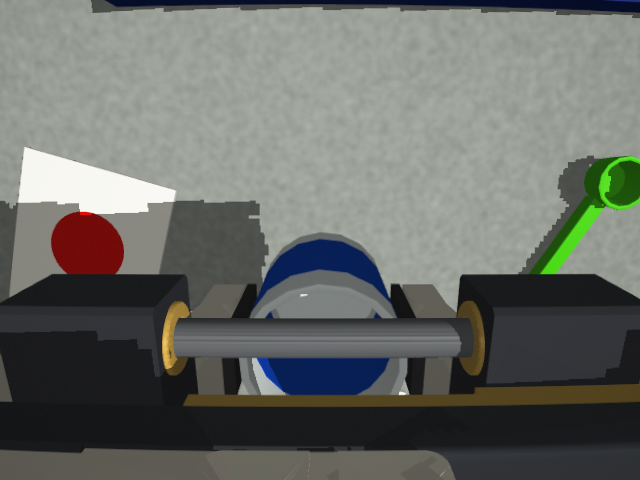

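carry_out(deltas=[[0,-0.6,0.6,0,0,0],[0,-0.9,0.85,0,0,0],[0,-0.9,0.9,0,0,0],[0,-0.9,0.85,0,0,0],[0,-0.5,0.5,0,0,0]])

```text
t: 4.8
eef_pos: [0.4806, 0.2356, 0.1247]
ee_rot: [-2.768, 1.562, 0.37]
force: [0.7, 0.1, -0.4]
width: 0.0533
```

carry_out(deltas=[[0,0,0,0,0,0]])

```text
t: 4.9
eef_pos: [0.4786, 0.2378, 0.1258]
ee_rot: [-2.686, 1.561, 0.455]
force: [-0.1, 0.5, -1.2]
width: 0.0533
```

```bash
python3 go.py .470 .242 .06
```

```text
t 4.9 pos [0.4786 0.2378 0.1258] w 0.0533 F [-0.1  0.5 -1.2] 
total [ 1.64 -0.1   0.23] [-0.01 -0.13  0.06]
```

carry_out(deltas=[[0.3,-0.1,0.2,0,-0.1,0.05],[0.6,0,0,0,0,0],[0.6,0,0,0,0,0],[0.2,0,0,0,0,0],[0,0,0,0,0,0]])

```text
t: 5.4
eef_pos: [0.4708, 0.2423, 0.0562]
ee_rot: [-2.438, 1.567, 0.702]
force: [0.1, 0.3, -0.8]
width: 0.0529
```

```bash
python3 go.py .472 .242 .029
python3 - <<'E'
from m import *
grab('top','t2.png');f=grab('side','s2.png')
a=f['pixels'][150:250,210:330,::-1];cv2.imwrite('pics/s2c.png',cv2.resize(a,None,fx=5,fy=5))
E
```

```text
t 5.4 pos [0.4708 0.2423 0.0562] w 0.0529 F [ 0.1  0.3 -0.8] 
total [ 0.68  0.01 -0.03] [-0.02 -0.05  0.04]
```

View pics/s2c.png

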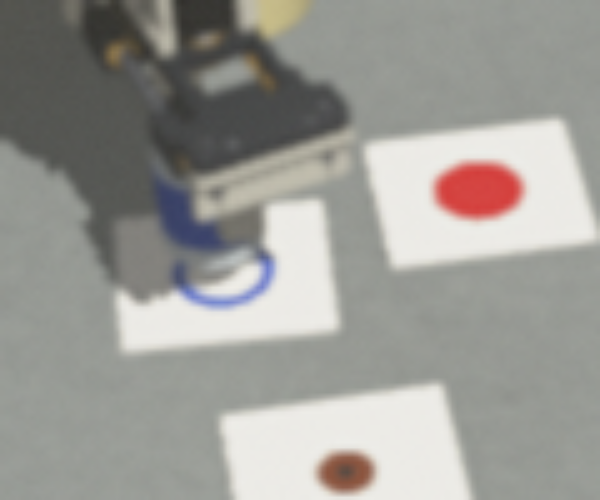

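The beaker hangs over its ring, just above the card.

carry_out(deltas=[[0.25,0,0,0,0,0],[0.2,0,0,0,0,0],[0.1,0,0,0,0,0],[0.05,0,0,0,0,0],[0,0,0,0,0,0]])

```text
t: 6.0
eef_pos: [0.4731, 0.2437, 0.0336]
ee_rot: [-2.402, 1.561, 0.738]
force: [0.3, -0.1, -1.2]
width: 0.0528
```

carry_out(deltas=[[0.05,0,0.02,0,0,0],[0.05,0,0,0,0,0],[0.03,0,0,0,0,0]])

```text
t: 6.3
eef_pos: [0.4728, 0.2442, 0.0288]
ee_rot: [-2.419, 1.559, 0.721]
force: [-1.2, -1.1, 8.5]
width: 0.0532
```

Contact with the card (8.5 N). Releasing.

carry_out(deltas=[[0,0,0,0,0,0],[0,0,0,0,0,0],[0,0,0,0,0,0],[0,0,0,0,0,0]], hand=0)

```text
t: 6.7
eef_pos: [0.473, 0.2445, 0.0291]
ee_rot: [-2.41, 1.558, 0.73]
force: [0.3, -0.5, 0.1]
width: 0.0796
```

carry_out(deltas=[[-0.4,0,0,0,0,0],[-0.8,0,0,0,0,0],[-0.9,0,0,0,0,0],[-0.9,0,0,0,0,0],[-0.3,0.3,0,0,0,0]])

```text
t: 7.2
eef_pos: [0.4705, 0.2304, 0.1629]
ee_rot: [-2.553, 1.565, 0.588]
force: [1.6, 0.6, 0.4]
width: 0.0879
```

```bash
python3 go.py .618 -.2525 .15
python3 - <<'E'
from m import *
w=grab('wrist','w3.png')
f=grab('side');a=f['pixels'][150:250,210:330,::-1];cv2.imwrite('pics/s3c.png',cv2.resize(a,None,fx=5,fy=5))
E
```

```text
t 7.2 pos [0.4705 0.2304 0.1629] w 0.0879 F [1.6 0.6 0.4] 
total [ 0.3  12.07 -3.69] [-0.01 -0.06  0.04]
```

View pics/w3.png

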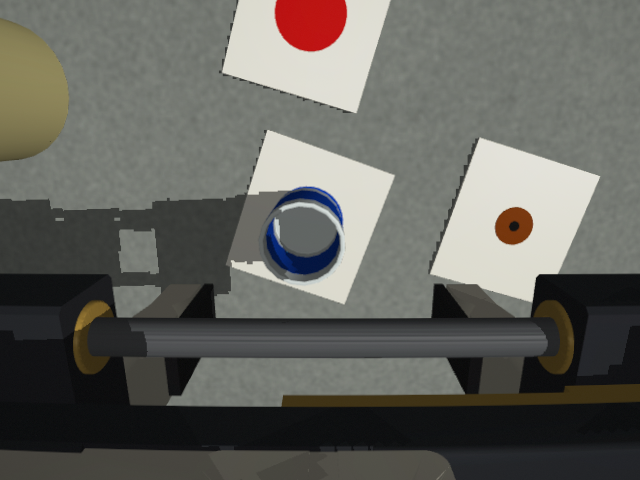

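View pics/s3c.png

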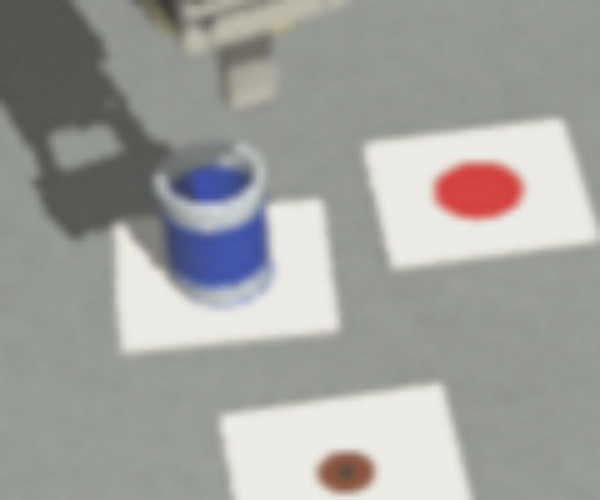

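The beaker stands upright on its card, rim centre at about (304,243). Measuring its offset from the card corners.

Run:
```python
from m import *
w=grab('wrist')
cs=np.array([hit(w,*p,.003) for p in((267,130),(395,176),(346,304),(228,264))]);print(cs.mean(0), np.linalg.norm(cs-np.roll(cs,1,0),axis=1))
c,st,p=blob(w,(262,195,352,288),lambda r,g,b,h:(r>150)&(g>150)&(b>150))
print('beaker',hit(w,304.5,243,.069))
e=None
c,st,p=blob(w,(480,190,550,260),lambda r,g,b,h:(r>100)&(g<100)&(b<60));print('dropspot',hit(w,*c,.003))
```

```text
[0.47145094 0.24002346 0.003     ] [0.1077233  0.10002328 0.10848428 0.0992455 ]
beaker [0.47210002 0.24038736 0.069     ]
dropspot [0.46921644 0.08304545 0.003     ]
```

carry_out(deltas=[[0,0.7,-0.2,0,0,0],[0,0.95,-0.3,0,0,0],[0,0.95,-0.3,0,0,0],[0,0.95,-0.3,0,0,0],[0,0.95,-0.3,0,0,0]])

```text
t: 7.85
eef_pos: [0.5226, 0.0456, 0.1527]
ee_rot: [0.277, 1.563, -2.861]
force: [0.9, -0.3, 0.8]
width: 0.0877
```

carry_out(deltas=[[0,0.95,-0.3,0,0,0],[0,0.95,-0.3,0,0,0],[0,0.95,-0.3,0,0,0],[0,0.95,-0.3,0,0,0],[0,0.95,-0.3,0,0,0]])

```text
t: 8.35
eef_pos: [0.5806, -0.1523, 0.1431]
ee_rot: [0.144, 1.551, -2.994]
force: [1.0, 1.8, -0.3]
width: 0.088
```

carry_out(deltas=[[0,0.8,-0.3,0,0,0],[0,0.6,-0.3,0,0,0],[0,0.3,-0.1,0,0,0],[0,0,0,0,0,0]])

```text
t: 8.75
eef_pos: [0.6065, -0.2274, 0.1331]
ee_rot: [0.048, 1.538, -3.097]
force: [0.2, 0.2, -0.1]
width: 0.088
```

```bash
python3 go.py .620 -.2525 .017
python3 - <<'E'
from m import *
w=grab('wrist','w4.png')
c,st,p=blob(w,(0,0,640,280),red);print(c,st,hit(w,*c,.06))
E
```

```text
t 8.75 pos [ 0.6065 -0.2274  0.1331] w 0.088 F [ 0.2  0.2 -0.1] 
total [ 2.89  0.62 -0.43] [-0.05  0.46 -0.02]
[367.71142215 225.17020909] [ 324  182   88   86 5787] [ 0.62201915 -0.2524412   0.06      ]
```

View pics/w4.png

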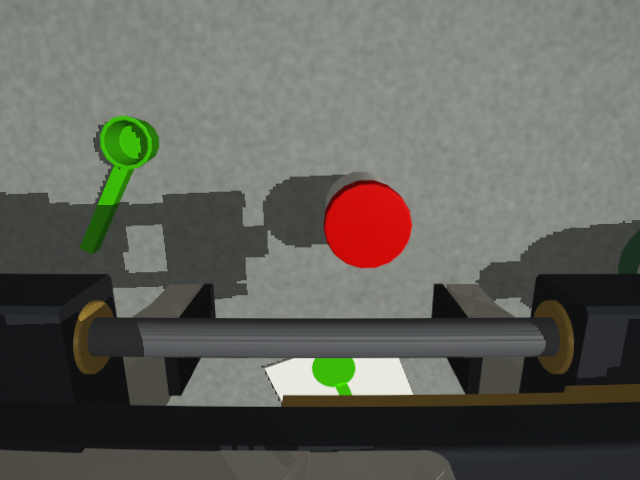

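The red lid is at (368,225), giving jar ≈ (0.621, −0.2525), which agrees with the fixed cameras.

carry_out(deltas=[[0,0.6,-0.4,0,0.46,0],[0.3,0,0,0,0,0],[0.6,0,0,0,0,0],[0.6,0,0,0,0,0],[0,0,0,0,0,0]])

```text
t: 9.3
eef_pos: [0.62, -0.2448, 0.0684]
ee_rot: [-0.289, 1.568, 2.853]
force: [0.1, -0.3, 0.6]
width: 0.0881
```

```bash
python3 go.py .620 -.2525 .015
```

```text
t 9.3 pos [ 0.62   -0.2448  0.0684] w 0.0881 F [ 0.1 -0.3  0.6] 
total [ 1.34  0.19 -0.  ] [0.   0.04 0.01]
```

carry_out(deltas=[[0.2,0.18,0,0,0,0],[0.5,0,0,0,0,0],[0.5,0,0,0,0,0],[0.15,0,0,0,0,0],[0,0,0,0,0,0]])

```text
t: 9.8
eef_pos: [0.6217, -0.2504, 0.0163]
ee_rot: [2.875, 1.57, -0.261]
force: [0.4, 1.0, -0.8]
width: 0.0879
```

carry_out(deltas=[[0,0,0,0,0,0],[0,0,0,0,0,0],[0,0,0,0,0,0],[0,0,0,0,0,0],[0,0,0,0,0,0]], hand=1, newtons=15)

```text
t: 10.3
eef_pos: [0.6241, -0.2507, 0.0207]
ee_rot: [2.925, 1.564, -0.211]
force: [0.1, -1.6, 0.8]
width: 0.0532
```

carry_out(deltas=[[0,0,0,0,0,0],[0,0,0,0,0,0]])

```text
t: 10.5
eef_pos: [0.6241, -0.2508, 0.021]
ee_rot: [2.938, 1.564, -0.198]
force: [0.8, -0.2, -0.2]
width: 0.0497
```

carry_out(deltas=[[-0.3,0,0,0,0,0],[-0.6,0,0,0,0,0],[-0.8,0,0,0,0,0],[-0.8,-0.3,0,0,0,0],[-0.3,-0.7,0,0,0,0]])

```text
t: 11.0
eef_pos: [0.6204, -0.212, 0.1355]
ee_rot: [0.375, 1.57, -2.765]
force: [0.9, 0.5, -1.2]
width: 0.0492
```

```bash
python3 go.py .620 .239 .12
```

```text
t 11.0 pos [ 0.6204 -0.212   0.1355] w 0.0492 F [ 0.9  0.5 -1.2] 
total [ 3.800e-01 -1.127e+01 -1.000e-02] [ 0.02  0.01 -0.01]
```

carry_out(deltas=[[0,-0.9,0,0,0,0],[0,-0.95,0,0,0,0],[0,-0.95,0,0,0,0],[0,-0.95,0,0,0,0],[0,-0.95,0,0,0,0]])

```text
t: 11.5
eef_pos: [0.6212, -0.0195, 0.1436]
ee_rot: [-3.136, 1.563, 0.003]
force: [0.5, 0.0, -1.2]
width: 0.049
```

carry_out(deltas=[[0,-0.95,0,0,0,0],[0,-0.95,0,0,0,0],[0,-0.95,0,0,0,0],[0,-0.95,0,0,0,0],[0,-0.95,0,0,0,0]])

```text
t: 12.0
eef_pos: [0.6201, 0.1786, 0.1485]
ee_rot: [-3.007, 1.561, 0.133]
force: [0.7, -0.7, -1.3]
width: 0.0495
```

carry_out(deltas=[[0,-0.8,0,0,0,0],[0,-0.5,0,0,0,0],[0,-0.2,0,0,0,0],[0,0,0,0,0,0]])

```text
t: 12.4
eef_pos: [0.6193, 0.2457, 0.1507]
ee_rot: [-2.935, 1.56, 0.209]
force: [0.6, -0.5, -1.3]
width: 0.0498
```

```bash
python3 go.py .621 .239 .06
```

```text
t 12.4 pos [0.6193 0.2457 0.1507] w 0.0498 F [ 0.6 -0.5 -1.3] 
total [ 2.27  0.17 -0.02] [ 0.04 -0.16  0.03]
```

carry_out(deltas=[[0.4,0.17,0,0,-0.15,0],[0.7,0,0,0,0,0],[0.7,0,0,0,0,0],[0.5,0,0,0,0,0],[0,0,0,0,0,0]])

```text
t: 12.9
eef_pos: [0.6189, 0.23, 0.0532]
ee_rot: [-0.481, 1.567, 2.657]
force: [-0.4, 0.4, -1.6]
width: 0.0495
```

```bash
python3 go.py .622 .239 .026
python3 - <<'E'
from m import *
f=grab('side');a=f['pixels'][130:230,250:370,::-1];cv2.imwrite('pics/s5c.png',cv2.resize(a,None,fx=5,fy=5))
E
```

```text
t 12.9 pos [0.6189 0.23   0.0532] w 0.0495 F [-0.4  0.4 -1.6] 
total [ 0.68 -0.22 -0.08] [-0.06  0.05  0.03]
```

View pics/s5c.png

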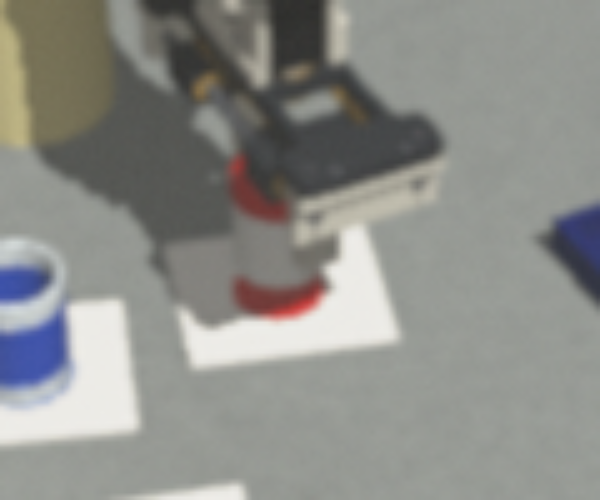

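The jar is over the red disc. A small y correction, then lower it.

carry_out(deltas=[[0.2,-0.22,-0.06,0,0,0],[0.2,0,0,0,0,0],[0.15,0,0,0,0,0],[0.05,0,0,0,0,0],[0,0,0,0,0,0]])

```text
t: 13.45
eef_pos: [0.6245, 0.2391, 0.0319]
ee_rot: [-1.952, 1.566, 1.185]
force: [0.3, -0.2, -1.2]
width: 0.0497
```

carry_out(deltas=[[0.05,0,0.04,0,0,0],[0.05,0,0,0,0,0],[0.05,0,0,0,0,0],[0.05,0,0,0,0,0]])

```text
t: 13.85
eef_pos: [0.6232, 0.2398, 0.0248]
ee_rot: [-2.133, 1.564, 1.004]
force: [0.6, -0.0, -1.7]
width: 0.0497
```

carry_out(deltas=[[0.05,0,0,0,0,0],[0.03,0,0,0,0,0]])

```text
t: 14.05
eef_pos: [0.6239, 0.2398, 0.0238]
ee_rot: [-2.329, 1.563, 0.81]
force: [-5.2, -0.1, 11.0]
width: 0.0496
```

Contact. Release, rise, look.

carry_out(deltas=[[0,0,0,0,0,0],[0,0,0,0,0,0],[0,0,0,0,0,0],[0,0,0,0,0,0]], hand=0)

```text
t: 14.45
eef_pos: [0.6247, 0.2402, 0.0247]
ee_rot: [-2.392, 1.561, 0.747]
force: [0.5, 0.0, 1.0]
width: 0.0761
```

carry_out(deltas=[[-0.4,0,0,0,0,0],[-0.8,0,0,0,0,0],[-0.9,0,0,0,0,0],[-0.9,0,0,0,0,0],[0,0,0,0,0,0]])

```text
t: 14.95
eef_pos: [0.6232, 0.2387, 0.1462]
ee_rot: [-2.353, 1.566, 0.785]
force: [-0.0, -0.0, -0.0]
width: 0.088
```

```bash
python3 go.py .467 -.085 .15
python3 - <<'E'
from m import *
w=grab('wrist','w6.png')
c,st,p=blob(w,(200,100,420,280),red);print(c,st,hit(w,*c,.063))
E
```

```text
t 14.95 pos [0.6232 0.2387 0.1462] w 0.088 F [-0. -0. -0.] 
total [-0.13  8.1   3.88] [-0.04 -0.05  0.05]
[331.71262927 245.75493576] [  90  116   74   64 3191] [0.62655005 0.23394889 0.063     ]
```

View pics/w6.png

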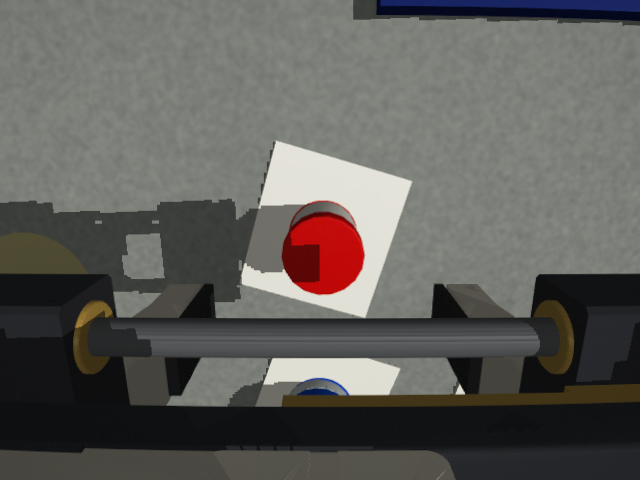

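Run:
```python
from m import *
w=grab('wrist')
cs=np.array([hit(w,*p,.003) for p in((275,141),(412,182),(365,318),(241,284))]);print(cs.mean(0), np.linalg.norm(cs-np.roll(cs,1,0),axis=1),hit(w,323.5,253,.063))
```

```text
[0.61742769 0.23860091 0.003     ] [0.10869318 0.09993961 0.10878862 0.09801182] [0.62128832 0.23824706 0.063     ]
```

The jar is upright, about 4 mm off centre at most. Now to the dropper.

carry_out(deltas=[[0,0.7,0.3,0,0,0],[0,0.9,0.45,0,0,0],[0,0.9,0.45,0,0,0],[0,0.9,0.45,0,0,0],[0,0.9,0.45,0,0,0]])

```text
t: 15.55
eef_pos: [0.5314, 0.0631, 0.1334]
ee_rot: [0.3, 1.558, -2.841]
force: [1.1, -0.2, -0.5]
width: 0.0875
```

carry_out(deltas=[[0,0.9,0.45,0,0,0],[0,0.9,0.45,0,0,0],[0,0.7,0.35,0,0,0],[0,0.4,0.2,0,0,0],[0,0,0,0,0,0]])

```text
t: 16.05
eef_pos: [0.4626, -0.0616, 0.1283]
ee_rot: [0.252, 1.545, -2.893]
force: [-0.2, 0.5, 0.6]
width: 0.0877
```

```bash
python3 go.py .467 -.085 .08
python3 - <<'E'
from m import *
w=grab('wrist','w7.png')
E
```

```text
t 16.05 pos [ 0.4626 -0.0616  0.1283] w 0.0877 F [-0.2  0.5  0.6] 
total [ 1.21  0.58 -0.14] [-0.06  0.36 -0.09]
```

View pics/w7.png

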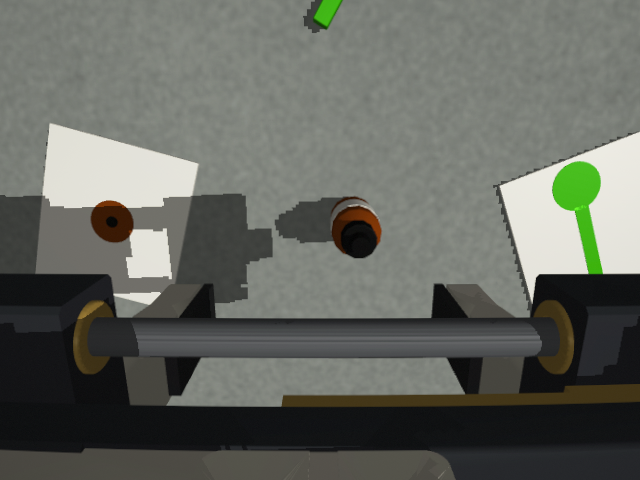

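```bash
python3 - <<'E'
from m import *
w=grab('wrist')
print(hit(w,356.5,230,.042),hit(w,359.5,239,.06),hit(w,112,221.5,.003),'bowl',hit(w,576.5,186.5,.003))
E
python3 go.py .469 -.085 .017
```

```text
[ 0.47282375 -0.08121677  0.042     ] [ 0.47247689 -0.08140153  0.06      ] [0.46957803 0.08411311 0.003     ] bowl [ 0.49242645 -0.23501905  0.003     ]
t 16.15 pos [ 0.4641 -0.0602  0.1286] w 0.0874 F [ 0.7 -0.7 -0.9] 
total [ 2.79  0.6  -0.19] [-0.04  0.34 -0.09]
```

carry_out(deltas=[[0,0.55,-0.15,0,0.35,-0.09],[0.3,0,0,0,0,0],[0.6,0,0,0,0,0],[0.4,0,0,0,0,0],[0,0,0,0,0,0]])

```text
t: 16.65
eef_pos: [0.474, -0.0789, 0.0736]
ee_rot: [-3.138, 1.569, 0.005]
force: [0.4, 0.5, 0.5]
width: 0.0876
```

```bash
python3 go.py .470 -.0825 .013
```

```text
t 16.65 pos [ 0.474  -0.0789  0.0736] w 0.0876 F [0.4 0.5 0.5] 
total [1.51 0.09 0.1 ] [ 0.02 -0.03  0.  ]
```

carry_out(deltas=[[0.2,0.09,0.08,0,0,0],[0.5,0,0,0,0,0],[0.5,0,0,0,0,0],[0.3,0,0,0,0,0],[0,0,0,0,0,0]])

```text
t: 17.15
eef_pos: [0.4736, -0.0806, 0.0125]
ee_rot: [-3.101, 1.566, 0.046]
force: [-0.6, -0.1, -0.1]
width: 0.088
```

```bash
python3 go.py .470 -.0825 .013
```

```text
t 17.15 pos [ 0.4736 -0.0806  0.0125] w 0.088 F [-0.6 -0.1 -0.1] 
total [-0.01  0.05  0.09] [ 0.08 -0.07  0.  ]
```

carry_out(deltas=[[0,0.05,0.08,0,0,0],[0,0,0,0,0,0],[0,0,0,0,0,0],[0,0,0,0,0,0],[0,0,0,0,0,0]], hand=1, newtons=12)

```text
t: 17.65
eef_pos: [0.472, -0.0822, 0.0153]
ee_rot: [-3.049, 1.561, 0.1]
force: [0.5, -0.1, -1.3]
width: 0.0533
```

carry_out(deltas=[[0,0,0,0,0,0],[0,0,0,0,0,0],[0,0,0,0,0,0],[0,0,0,0,0,0],[0,0,0,0,0,0]])

```text
t: 18.15
eef_pos: [0.4725, -0.0821, 0.0159]
ee_rot: [-3.034, 1.56, 0.115]
force: [-0.1, 0.0, 1.4]
width: 0.0296
```

carry_out(deltas=[[-0.3,0,0,0,0,0],[-0.6,0,0,0,0,0],[-0.8,0,0,0,0,0],[-0.5,-0.3,0,0,0,0],[0,-0.7,0,0,0,0]])

```text
t: 18.65
eef_pos: [0.4696, -0.0434, 0.1053]
ee_rot: [-3.117, 1.566, 0.028]
force: [0.7, 1.2, -0.7]
width: 0.0294
```

carry_out(deltas=[[0,-0.8,0,0,0,0],[0,-0.9,0,0,0,0],[0,-0.7,0,0,0,0],[0,-0.5,0,0,0,0],[0,0,0,0,0,0]])

```text
t: 19.15
eef_pos: [0.4694, 0.0789, 0.1068]
ee_rot: [-2.901, 1.562, 0.244]
force: [-0.5, -1.1, -1.0]
width: 0.0297
```

```bash
python3 go.py .470 .083 .045
```

```text
t 19.15 pos [0.4694 0.0789 0.1068] w 0.0297 F [-0.5 -1.1 -1. ] 
total [ 1.55 -0.1  -0.  ] [ 0.05 -0.12  0.03]
```

carry_out(deltas=[[0.2,-0.08,0,0,-0.1,0],[0.5,0,0,0,0,0],[0.6,0,0,0,0,0],[0.2,0,0,0,0,0],[0,0,0,0,0,0]])

```text
t: 19.65
eef_pos: [0.4689, 0.0809, 0.0436]
ee_rot: [-1.064, 1.569, 2.08]
force: [-0.4, -0.1, 0.4]
width: 0.0297
```

```bash
python3 go.py .470 .083 .019
python3 - <<'E'
from m import *
f=grab('side');a=f['pixels'][190:290,220:340,::-1];cv2.imwrite('pics/s8c.png',cv2.resize(a,None,fx=5,fy=5))
E
```

```text
t 19.65 pos [0.4689 0.0809 0.0436] w 0.0297 F [-0.4 -0.1  0.4] 
total [ 0.61 -0.05 -0.03] [0.03 0.01 0.02]
```

View pics/s8c.png

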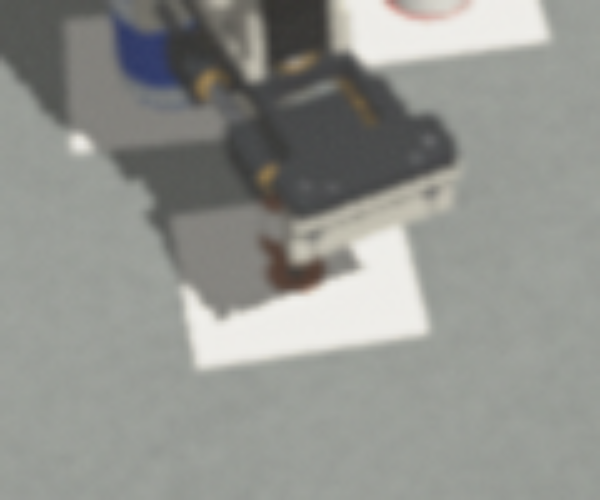

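The dropper is over its disc. Lowering.

carry_out(deltas=[[0.2,-0.04,0,0,0,0],[0.2,0,0,0,0,0],[0.1,0,0,0,0,0],[0.05,0,0,0,0,0],[0,0,0,0,0,0]])

```text
t: 20.2
eef_pos: [0.4707, 0.0831, 0.0223]
ee_rot: [-2.174, 1.566, 0.969]
force: [-0.2, -1.2, -0.5]
width: 0.0296
```

carry_out(deltas=[[0.05,0,0,0,0,0]])

```text
t: 20.3
eef_pos: [0.4709, 0.0832, 0.0205]
ee_rot: [-2.234, 1.566, 0.909]
force: [0.4, -0.6, -0.6]
width: 0.0294
```

carry_out(deltas=[[0.05,0,0,0,0,0],[0.04,0,0,0,0,0]])

```text
t: 20.5
eef_pos: [0.4714, 0.0834, 0.018]
ee_rot: [-2.359, 1.565, 0.785]
force: [-6.0, -1.6, 20.5]
width: 0.0295
```

carry_out(deltas=[[-0.02,0,0,0,0,0],[0,0,0,0,0,0],[0,0,0,0,0,0],[0,0,0,0,0,0],[0,0,0,0,0,0]], hand=0)

```text
t: 21.0
eef_pos: [0.4718, 0.0838, 0.0193]
ee_rot: [-2.417, 1.563, 0.728]
force: [-0.4, 0.3, 0.1]
width: 0.0638
```

carry_out(deltas=[[-0.4,0,0,0,0,0],[-0.8,0,0,0,0,0],[-0.9,0,0,0,0,0],[-0.8,0,0,0,0,0],[0,0,0,0,0,0]])

```text
t: 21.5
eef_pos: [0.4702, 0.0824, 0.1379]
ee_rot: [-2.179, 1.569, 0.965]
force: [0.6, 0.5, -0.5]
width: 0.0878
```

```bash
python3 go.py .618 -.079 .15 -120
python3 - <<'E'
from m import *
w=grab('wrist','w9.png')
E
```

```text
t 21.5 pos [0.4702 0.0824 0.1379] w 0.0878 F [ 0.6  0.5 -0.5] 
total [-0.31  4.04 -3.68] [ 7.54 -0.01  0.03]
```

View pics/w9.png

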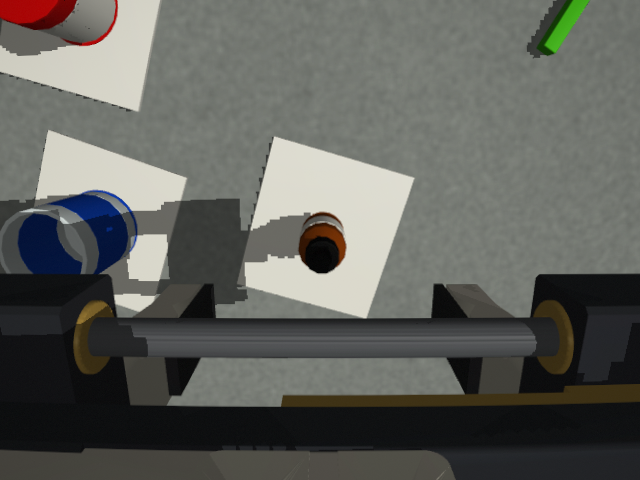

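The dropper stands centred on its card, base at about (325,225). Now the scoop.

carry_out(deltas=[[-0.2,0.7,-0.7,0,0,0],[-0.1,0.95,-0.9,0,0,0],[0,0.95,-0.9,0,0,0],[0,0.95,-0.9,0,0,0],[0,0.5,-0.5,0.5,0,0]])

```text
t: 22.05
eef_pos: [0.6235, -0.0777, 0.1438]
ee_rot: [-0.45, 1.566, 2.668]
force: [-0.7, 0.8, -0.4]
width: 0.0878
```

carry_out(deltas=[[0,0,0,1,0,0],[0,0,0,1,0,0],[0,0,0,1,0,0],[0,0,0,1,0,0],[0,0,0,1,0,0]])

```text
t: 22.55
eef_pos: [0.6224, -0.0831, 0.1324]
ee_rot: [0.345, 1.552, 3.092]
force: [-0.0, -0.1, -0.3]
width: 0.0876
```

```bash
python3 go.py .6325 -.087 .15 -119.7
python3 - <<'E'
from m import *
w=grab('wrist','w10.png')
E
```

```text
t 22.55 pos [ 0.6224 -0.0831  0.1324] w 0.0876 F [-0.  -0.1 -0.3] 
total [-0.45 -0.   -0.26] [ 1.77  0.25 -0.11]
```

View pics/w10.png

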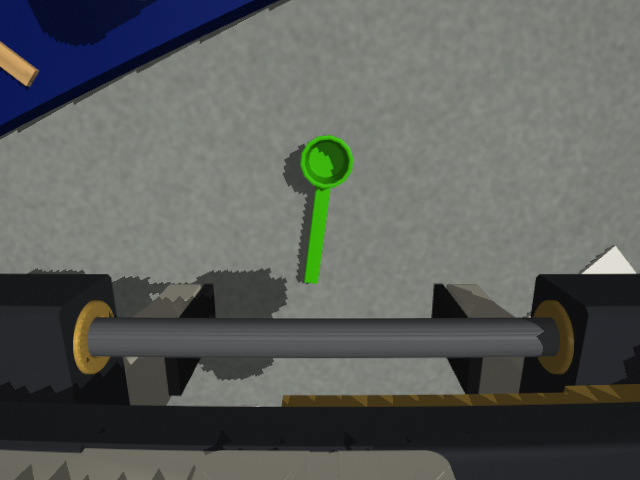

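```bash
python3 - <<'E'
from m import *
w=grab('wrist')
b=hit(w,327,161.5,.02);e=hit(w,312,283,.011);d=(b-e)[:2];print(b,e,np.linalg.norm(d),np.degrees(np.arctan2(d[1],d[0])));u=d/np.linalg.norm(d);print(b[:2]-.035*u,e[:2]+.051*u)
E
python3 go.py .633 -.086 .08 -120
```

```text
[ 0.66531109 -0.10410489  0.02      ] [ 0.59076512 -0.06155698  0.011     ] 0.08583370735922492 -29.716022769279583
[ 0.63491384 -0.08675533] [ 0.63505826 -0.08683776]
t 22.65 pos [ 0.6223 -0.083   0.1324] w 0.088 F [-0.4  0.4  0.4] 
total [ 1.3  -0.04 -0.3 ] [ 1.87  0.25 -0.11]
```

carry_out(deltas=[[0,0,-0.15,0.95,0.25,-0.1],[0.3,0,-0.15,0.95,0,0],[0.5,0,0,0,0,0],[0.5,0,0,0,0,0],[0,0,0,0,0,0]])

```text
t: 23.15
eef_pos: [0.6322, -0.0879, 0.0752]
ee_rot: [0.521, 1.568, -3.14]
force: [-1.0, 0.1, 0.1]
width: 0.0877
```

```bash
python3 go.py .634 -.087 .005 -119.7
```

```text
t 23.15 pos [ 0.6322 -0.0879  0.0752] w 0.0877 F [-1.   0.1  0.1] 
total [ 1.76 -0.04 -0.03] [-0.02  0.04 -0.02]
```

carry_out(deltas=[[0.4,-0.04,-0.03,0,0,0],[0.6,0,0,0,0,0],[0.45,0,0,0,0,0],[0.1,0,0,0,0,0],[0,0,0,0,0,0]], hand=0.4)

```text
t: 23.65
eef_pos: [0.6354, -0.0871, 0.0136]
ee_rot: [1.022, 1.569, -2.63]
force: [1.2, -0.8, 0.7]
width: 0.0548
```

```bash
python3 go.py .634 -.087 .005 -119.7
```

```text
t 23.65 pos [ 0.6354 -0.0871  0.0136] w 0.0548 F [ 1.2 -0.8  0.7] 
total [0.22 0.02 0.03] [ 0.11  0.01 -0.02]
```

carry_out(deltas=[[0.12,0.02,0.02,0.1,0,0],[0.1,0,0,0,0,0],[0,0,0,0,0,0]])

```text
t: 23.95
eef_pos: [0.6359, -0.0872, 0.007]
ee_rot: [-3.001, 1.569, -0.376]
force: [0.4, 0.2, 0.2]
width: 0.0523
```

carry_out(deltas=[[0.07,0,0.03,0,0,0],[0.02,0,0,0,0,0]])

```text
t: 24.15
eef_pos: [0.6353, -0.0866, 0.0042]
ee_rot: [-2.783, 1.567, -0.158]
force: [0.7, -0.5, 0.7]
width: 0.0526
```

```bash
python3 go.py .634 -.087 .004 -119.7
```

```text
t 24.15 pos [ 0.6353 -0.0866  0.0042] w 0.0526 F [ 0.7 -0.5  0.7] 
total [0.   0.03 0.02] [ 0.03 -0.05  0.02]
```

carry_out(deltas=[[0,0.02,0,0,0,0],[0,0,0,0,0,0],[0,0,0,0,0,0],[0,0,0,0,0,0],[0,0,0,0,0,0]], hand=1, newtons=15)

```text
t: 24.65
eef_pos: [0.6352, -0.0873, 0.0047]
ee_rot: [-2.744, 1.567, -0.118]
force: [0.1, 0.5, -0.7]
width: 0.0178
```

carry_out(deltas=[[0,0,0,0,0,0],[0,0,0,0,0,0],[0,0,0,0,0,0],[0,0,0,0,0,0],[0,0,0,0,0,0]])

```text
t: 25.15
eef_pos: [0.6352, -0.0873, 0.0047]
ee_rot: [-2.752, 1.567, -0.127]
force: [0.7, 0.2, -0.0]
width: 0.0095
```

carry_out(deltas=[[-0.2,0,0,0,0,0],[-0.4,0,0,0,0,0],[-0.6,0,0,0,0,0],[-0.4,0,0,0,0,0],[0,0,0,0,0,0]])

```text
t: 25.65
eef_pos: [0.6345, -0.0874, 0.072]
ee_rot: [-2.992, 1.568, -0.367]
force: [0.9, -0.1, 0.0]
width: 0.0096
```

```bash
python3 go.py .4575 -.248 .07 -119.7
python3 - <<'E'
from m import *
w=grab('wrist','w11.png')
f=grab('side');a=f['pixels'][200:300,320:440,::-1];cv2.imwrite('pics/s11c.png',cv2.resize(a,None,fx=5,fy=5))
E
```

```text
t 25.65 pos [ 0.6345 -0.0874  0.072 ] w 0.0096 F [ 0.9 -0.1  0. ] 
total [0.04 5.68 1.87] [ 0.03 -0.04  0.01]
```

View pics/w11.png

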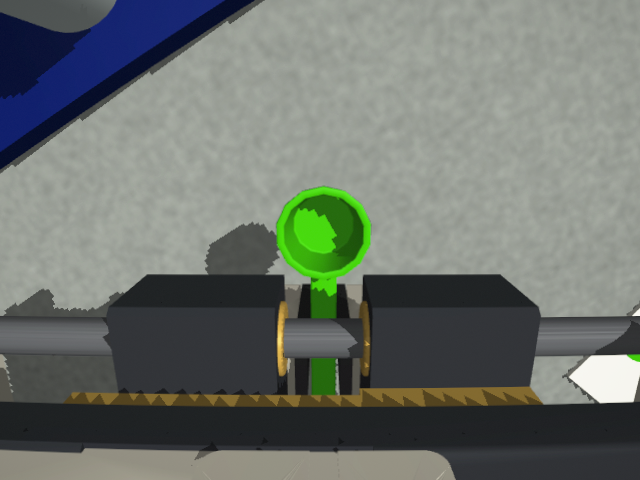

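View pics/s11c.png

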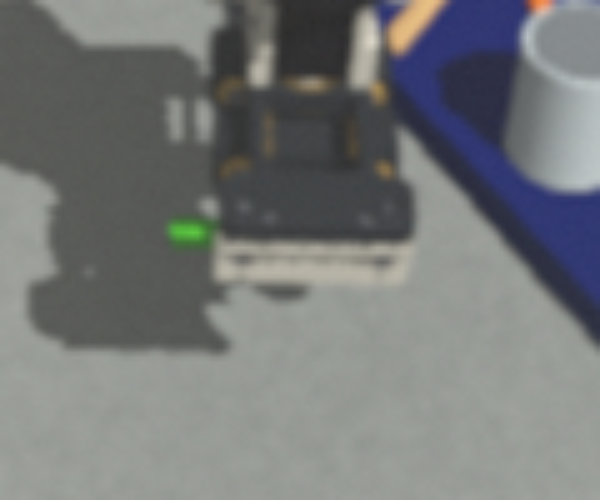

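The scoop is held straight, bowl at (323,232), opening 9.6 mm. Travelling, then turning to the outline's heading.

carry_out(deltas=[[0,0.7,0.2,0,0,0],[0,0.95,0.3,0,0,0],[0,0.95,0.3,0,0,0],[0,0.95,0.3,0,0,0],[0,0.95,0.3,0,0,0]])

```text
t: 26.25
eef_pos: [0.492, -0.2168, 0.0648]
ee_rot: [0.608, 1.565, -3.044]
force: [-0.4, -0.0, 0.7]
width: 0.0096
```

carry_out(deltas=[[0,0.6,0.2,-0.5,0,0],[0,0,0,-1,0,0],[0,0,0,-1,0,0],[0,0,0,-1,0,0],[0,0,0,-1,0,0]])

```text
t: 26.75
eef_pos: [0.463, -0.2372, 0.0604]
ee_rot: [0.075, 1.555, 3.023]
force: [0.3, -0.7, 0.1]
width: 0.0096
```

carry_out(deltas=[[0,0,0,-1,0,0],[0,0,0,-1,0,0],[0,0,0,-1,0,0],[0,0,0,-1,0,0],[0,0,0,-1,0,0]])

```text
t: 27.25
eef_pos: [0.4589, -0.2366, 0.0556]
ee_rot: [-0.32, 1.546, 2.991]
force: [-0.7, -0.3, 0.6]
width: 0.0099
```

```bash
python3 go.py .4575 -.248 .06 -68.3
```

```text
t 27.25 pos [ 0.4589 -0.2366  0.0556] w 0.0099 F [-0.7 -0.3  0.6] 
total [-0.11  0.27  0.09] [-3.    0.32  0.15]
```

carry_out(deltas=[[0,0.25,0.09,-1,0.3,0.15],[0,0,0,-1,0,0],[0,0,0,-0.9,0,0],[0,0,0,0,0,0]])

```text
t: 27.65
eef_pos: [0.454, -0.2468, 0.0518]
ee_rot: [-0.248, 1.563, -3.009]
force: [0.4, 0.7, -0.2]
width: 0.0096
```

```bash
python3 go.py .4575 -.248 .03 -68.3
python3 - <<'E'
from m import *
w=grab('wrist','w12.png')
E
```

```text
t 27.65 pos [ 0.454  -0.2468  0.0518] w 0.0096 F [ 0.4  0.7 -0.2] 
total [ 0.54  0.06 -0.07] [0.03 0.11 0.03]
```

View pics/w12.png

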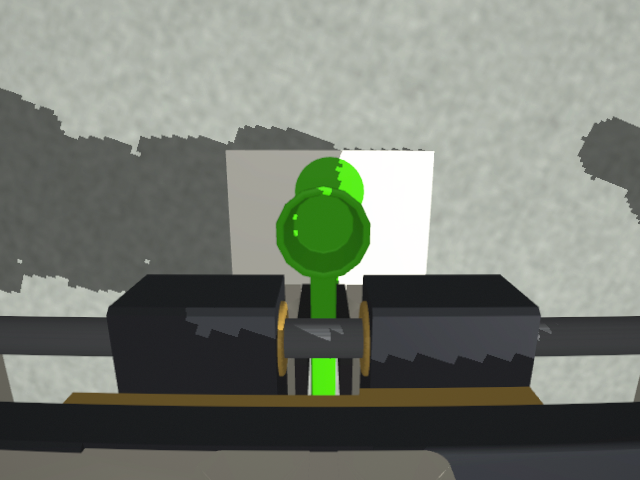

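Run:
```python
from m import *
w=grab('wrist');s=arm.get_state();T=Ttool(s)
a=hit(w,330,190.5,.003);b=hit(w,323,232,s['eef_pos'][2]+.0155);print(a,b,'tool units need',T[:3,:3].T@(a-b)/.04)
print('b in tool',T[:3,:3].T@(b-s['eef_pos']))
l=hit(w,226,150.5,.003);r=hit(w,434,150.5,.003);d=r-l;print(np.degrees(np.arctan2(d[1],d[0])),np.degrees(np.arctan2(T[1,1],T[0,1])))
```

```text
[ 0.4928971  -0.23520634  0.003     ] [ 0.48738034 -0.23383781  0.06750267] tool units need [ 1.61153761  0.08548613 -0.12728705]
b in tool [-0.0157593   0.00018312 -0.03545775]
-68.28947723556014 -68.32631822057937
```

The bowl sits about 5 mm short of the printed bowl and the headings match. Correcting and lowering.

carry_out(deltas=[[0.2,0.07,-0.1,0,0.1,0],[0.3,0,0,0,0,0],[0.2,0,0,0,0,0],[0.1,0,0,0,0,0],[0,0,0,0,0,0]])

```text
t: 28.25
eef_pos: [0.4586, -0.2477, 0.0157]
ee_rot: [-1.093, 1.568, 2.423]
force: [0.1, 0.2, 0.2]
width: 0.0097
```

```bash
python3 go.py .4575 -.248 .008 -68.3
```

```text
t 28.25 pos [ 0.4586 -0.2477  0.0157] w 0.0097 F [0.1 0.2 0.2] 
total [ 0.19 -0.    0.03] [-0.06  0.02  0.04]
```

carry_out(deltas=[[0.07,0,0,0,0,0],[0.06,0,0,0,0,0],[0.03,0,0,0,0,0]])

```text
t: 28.55
eef_pos: [0.4589, -0.2477, 0.009]
ee_rot: [-1.1, 1.568, 2.416]
force: [-0.7, 0.5, -0.9]
width: 0.01
```

carry_out(deltas=[[0.03,0,0,0,0,0],[0.02,0,0,0,0,0]])

```text
t: 28.75
eef_pos: [0.459, -0.2478, 0.0075]
ee_rot: [-1.136, 1.568, 2.38]
force: [-3.8, 2.9, 13.3]
width: 0.0096
```

Contact. Release and look.

carry_out(deltas=[[-0.01,0,0,0,0,0],[0,0,0,0,0,0],[0,0,0,0,0,0],[0,0,0,0,0,0],[0,0,0,0,0,0]], hand=0.4)

```text
t: 29.25
eef_pos: [0.4596, -0.2479, 0.0086]
ee_rot: [-1.847, 1.569, 1.669]
force: [-0.4, 0.4, -0.3]
width: 0.0441
```

carry_out(deltas=[[-0.4,0,0,0,0,0],[-0.8,0,0,0,0,0],[-0.9,0,0,0,0,0],[-0.9,0,0,0,0,0],[-0.8,0,0,0,0,0]])

```text
t: 29.75
eef_pos: [0.4559, -0.2474, 0.1603]
ee_rot: [-0.672, 1.558, 2.844]
force: [0.3, -0.7, 0.8]
width: 0.0527
```

carry_out(deltas=[[0,0.8,0.3,0,0,0],[0,0.8,0.3,0,0,0],[0,0.3,0.2,0,0,0],[0,0,0,0,0,0]])

```text
t: 30.15
eef_pos: [0.4573, -0.3328, 0.1672]
ee_rot: [-0.909, 1.57, 2.609]
force: [-0.2, -0.2, 1.0]
width: 0.0524
```

Run:
```python
from m import *
w=grab('wrist','w13.png');t=grab('top');s=grab('side')
a=cv2.resize(t['pixels'][170:300,200:450,::-1],None,fx=3,fy=3);cv2.imwrite('pics/t13.png',a)
cv2.imwrite('pics/s13.png',cv2.resize(s['pixels'][140:390,220:500,::-1],None,fx=2.3,fy=2.3))
st=arm.get_state();print(st['t'],st['eef_pos'])
```

```text
30.3 [ 0.45757067 -0.33101429  0.16704851]
```

View pics/t13.png

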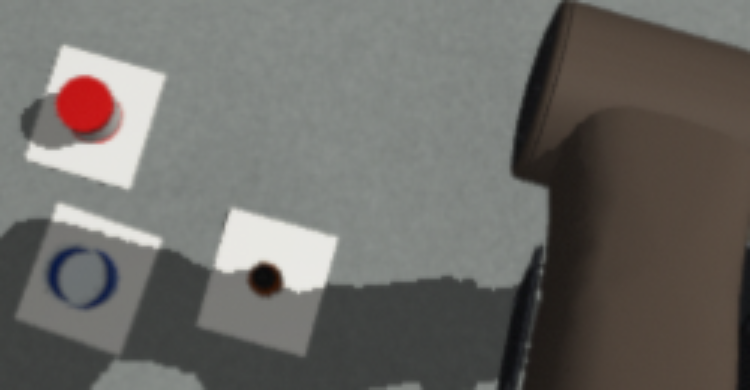

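View pics/s13.png

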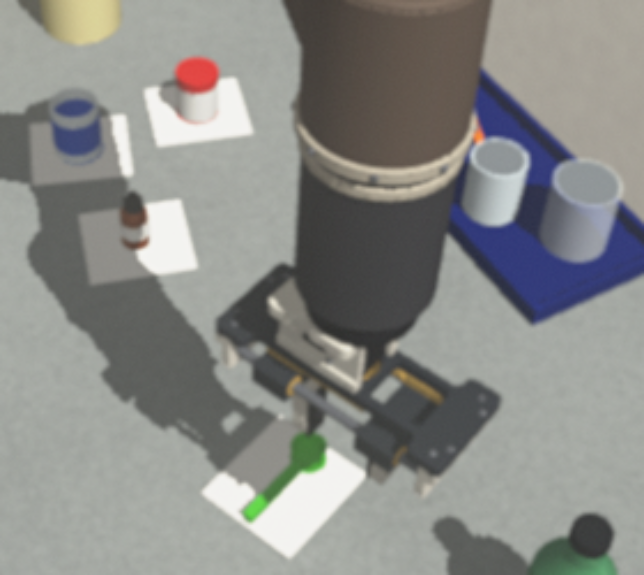

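View pics/w13.png

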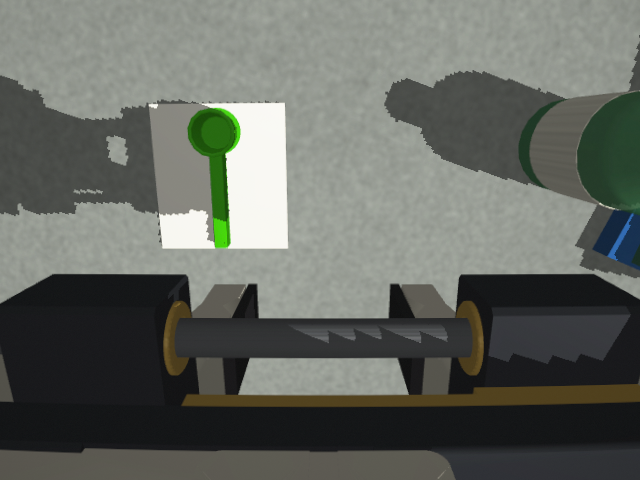

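Everything stands on its own card and the scoop covers its outline (bowl at 214,132 in the wrist view). A final numeric check.

Run:
```python
from m import *
w=grab('wrist');t=grab('top');s=grab('side')
cs=np.array([hit(w,*p,.003) for p in((149,103),(285.5,102.5),(288,248),(162,248))]);c=cs.mean(0)
b=hit(w,214,132,.023);e=hit(w,221.5,247,.014);d=(b-e)[:2];u=d/np.linalg.norm(d)
ax=np.array([np.cos(np.radians(21.6)),np.sin(np.radians(21.6))]);mid=b[:2]-.035*u
print('scoop mid-card(along,across)',(mid-c[:2])@ax,np.cross(ax,mid-c[:2]),'heading',np.degrees(np.arctan2(u[1],u[0])))
j=blob(t,(210,185,245,225),lambda r,g,b,h:(r>150)&(g<60)&(b<60))[0];print('jar top',j,hit(t,*j,.063))
j=blob(s,(285,160,328,182),red)[0];print('jar side',j,hit(s,*j,.055))
print('drop',hit(t,200+265/3,170+279/3,.069),'beak',hit(t,200+83/3,170+278/3,.069))
st=arm.get_state();print(st['t'],np.abs(st['qd']).max(),st['force'])
```

```text
scoop mid-card(along,across) -0.0005610413681004429 -0.0011848294065449978 heading 20.379926910428075
jar top [227.67716535 204.48031496] [0.61518621 0.23820627 0.063     ]
jar side [306.76744186 172.79069767] [0.62142711 0.23564451 0.055     ]
drop [0.46253107 0.080441   0.069     ] beak [0.464054   0.23424371 0.069     ]
30.45 0.004049503380544528 [ 0.20975712  0.67539103 -0.75965743]<stdin>:6: DeprecationWarning: Arrays of 2-dimensional vectors are deprecated. Use arrays of 3-dimensional vectors instead. (deprecated in NumPy 2.0)
```

```bash
python3 -c "
from station import arm
print(arm.job_done())"
```

```text
the job is handed in; nothing more can be done
None
```

I set the table and handed the job in at about 30.5 s. The beaker, jar and dropper bottle each stand upright on their own card. The scoop lies on its green outline with the bowl on the printed bowl. I lowered each piece until it touched its card, then let go and moved the arm clear.

Last checks, with the limit being 12 mm:

| Thing | Measured offset | How it was checked |
|---|---|---|
| Scoop | about 1 mm, heading within about 1.5° | wrist camera, last check |
| Beaker | about 1 mm | wrist camera, just after placing |
| Jar | 4 to 5 mm at most | wrist, top and side cameras, which agree to within about 6 mm |
| Dropper bottle | about 2 to 5 mm | by eye in the wrist view, and the top camera |

- **One check disagreed:** the final top-camera reading put the beaker about 10 mm from its ring. I picked that point by hand while the arm's shadow covered the beaker. The wrist and side views both show it centred within about 3 mm, so I trusted those.
- **Jug and glass bottle:** I planned every move to stay clear of them. I did not measure their positions again at the end.

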